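# Open the circuit-board holder by its ratchet release

## Robot

A 6-joint arm with a two-finger parallel gripper is mounted at the origin on the work surface. World frame = base frame: x ahead of the robot, y to its left, z up, the work surface at z = 0. Lengths are in m, angles in rad, forces in N, time in s.
With the tool pointing down it reaches from about 0.3 to 0.875 m from the base axis. Payload 6.4 kg.
Tool frame: the origin (TCP) lies midway between the tips of the shut fingers; the grasp point (between the pads) lies 19 mm behind it (arm.tcp_to_grasp is the distance from the TCP to the grasp point, in m); z points along the fingers, y is the line along which they close (so a half turn about z gives the same grasp; the last joint's range is limited). The gripper opens to 88 mm and grips with 3 to 60 N. Pads are 18 mm wide; open, the fingers measure 123 mm over their backs; the gripper's body (75 mm by 187 mm) begins 45 mm behind the grasp point.
Start: joints at [-0.206, 0.181, 1.607, -0, 1.354, -0.206], TCP at [0.575, 0, 0.214] pointing down, gripper open.
Joint ranges: [-2.99, 2.99], [-0.89, 2.07], [0.3, 2.58], [-1.14, 4.28], [0, 2.63], [-3.12, 3.12]. Speed limits (rad/s): [2.57, 2.57, 3.01, 3.14, 3.14, 3.14].

## Interface

Orientations are given as a unit quaternion [x, y, z, w].
In Python, from cell import arm gives the robot as it stands.
- The arm moves only by the shell command python3 -m handwheel 'ROWS' [OPENING] [FORCE]. ROWS is JSON, one flat list of numbers, 4 for each row, row after row: the shift along the world's x, y, z normalised to -1 to 1, where 1 is 0.25 m, then the turn about the world's z normalised to -1 to 1, where 1 is 1.5 rad. A call has 1 to 10 rows; each row is the pose to reach, as a shift and turn from the pose commanded when the call began; what a row does not reach only later rows make up. A row lasts 1/10 s, in which the tool goes at most 50 mm and 8.59 degrees, less where a joint would pass 70% of its speed; a pose out of reach is approached as far as the arm can. A call with a number of a shift or a turn outside -1 to 1 is refused whole. A call with a gripper value outside its range is refused whole. OPENING is the gripper command: -1 is shut, 1 is fully open, values between are in proportion, set as the call begins (- or left out, the last holds). The fingers move at their own pace and stop on an object; FORCE is the grip in N (left out, the last holds). Time passes only in rows, so rows that repeat a pose let the fingers close. It gives the time, the measured TCP pose, the force, the opening and the grip force at its end, in the units of the state.
- arm.observe(): the state, without advancing time (a new reading comes with each control period).
- arm.camera(name): name is "scene" or "side" or "wrist"; returns a dict with "frame" (400x640x3 uint8, red, green, blue), "mtx" (3x3 intrinsics, pixels), "T" (4x4, takes a point from camera to world coordinates); the wrist camera has in their place "tool_from_camera" (4x4, takes a point from camera to tool coordinates, whose origin is the TCP and whose axes are the flange's). Camera axes: x right, y down, z forward; pixel columns grow to the right and rows downward; lengths in m; the calibration is good to about 2 mm. A picture is of the moment at which its call begins: read the wrist's pose just before it. There is no depth.
- arm.job_done(): hands the job in; it is judged then, once.
The state is a dict: "clock": time; "q": joint angles; "joint_vel": joint speeds; "joint_efforts": joint torques, N m; "tcp_pos": TCP position; "orientation": TCP orientation; "wrist_force": force on the tool from outside, world axes, zero at the start; "wrist_torque": the same for the moment, N m; "opening": finger opening in m; "grasp_force": force on a finger pad.
Only numpy, scipy, OpenCV 4.12 (cv2) and the standard library are available. Lean on these libraries where they do the work, as an engineer would, in place of code of your own. Each camera call takes 0.05 s, during which the arm holds its last target. There are 200 camera calls.

## Task

Open the circuit-board holder: with the fingertips press the red release pad on the sliding jaw down and, keeping it pressed, push the jaw back along its bar, away from the board, until it meets the blue stop; then let go and move clear. Do not grasp anything, leave the board standing where it is, and do not disturb the other things on the desk.

Things in the scene. Friction and masses are not known exactly. Their poses are not given: they have to be found in the camera images.
- holder: Circuit-board holder fixed to the desk, base plate 120 x 290 x 6 mm, 84 mm high at most. Origin at desk level under the bar; y runs along the steel bar (16 mm wide, top at 36 mm, ratchet teeth under it), z up. Black fixed jaw at y = -130 to -110 mm (top 50 mm), end post at y = 137 to 153 mm. The board stands between the fixed and the sliding jaw; the sliding jaw opens towards +y.
- jaw (a joint): Travel of the sliding jaw along the bar, m: 0 closed, grows as it moves back (holder +y). Starts up to 6 mm open. The ratchet stops it moving back (after at most 7 mm of play) unless the red pad is pressed 5 mm or more; then it slides with about 3 N friction and stays where it is left.
- release (a joint): How far the red pad is pressed, in m: 0 up, 0.009 fully down. Spring: about 1.4 N to start it, 5.3 N fully down; it springs up when let go and the ratchet catches again.
- pad_top (a point): Centre of the top of the red release pad, 64 mm above the desk when up; 40 mm (holder x) by 32 mm (y), goes straight down, rides on the sliding jaw. 17.5 mm from its centre towards holder +y is the face of a black upright thumb rest fixed to the jaw, 56 mm wide, 7 mm thick, 20 mm higher than the pad: a fingertip on the pad pushes the jaw by it. The other three sides are open.
- jaw_back (a point): Middle of the sliding jaw's back face (towards holder +y), 45 mm above the desk, 24.5 mm from the pad's centre along holder y; axes as the holder's. The jaw is grey, 56 mm wide, top 52 mm under the pad, with a black plate 100 mm wide facing the board, top 52 mm.
- stop_face (a point): Middle of the face of the blue stop block that the jaw's back comes up against, 45 mm above the desk; axes as the holder's. The stop is clamped to the bar and does not move: 44 mm wide, 16 mm along the bar, its top 51 mm, with a brass screw to 59 mm. Its place along the bar varies.
- board: Green circuit board 110 x 70 mm (holder x by y) on four brass standoffs, loose, standing on the holder's base plate between the jaws with about 2 mm of play at the fixed jaw; origin under its middle at the standoffs' feet, board top 36 mm above the origin (42 mm above the desk). Must stay standing in its place.
- camera: Small camera module on a black foot 44 x 44 mm, 48 mm tall, loose on the desk beside the holder; origin under its middle. Leave alone.
- stick: Black and pink memory stick 20 x 69 x 11 mm lying on the desk beside the holder; origin under its middle. Leave alone.
- spacer: Single upright brass spacer, 16 mm across, 36 mm tall, loose beside the holder; origin under its middle. Leave alone.
- driver: Orange screwdriver lying on the desk beside the holder, 150 mm long, 18 mm wide, 16 mm high; origin near its middle on the desk. Leave alone.
- mug: White mug, 80 mm across, 90 mm tall, at one side of the desk; origin under its middle. Leave alone.
- pot: Dark pen pot with pens, 84 mm across, 145 mm tall with the pens, at one side of the desk; origin under its middle. Leave alone.
There are look-alikes about, which are no part of the job. Several things have the shape of the board; the one meant has the colours described above.

How it is judged:
On the way, in this order (a step that is already met when the one before it is completed fails the run):
1. the red release pad is pressed down (at least 5 mm) while the jaw is still near its closed place (value of joint release above 0.005 m and value of joint jaw below 0.03 m and contact force between the fingers and holder above 0.5 N), for 0.05 s.
2. the jaw is pushed back to within 5 mm of the blue stop (y of stop_face in the frame of jaw_back below 0.005 m), for 0.1 s.
At the end, for the whole second after the job is handed in: The jaw's back face is within 6 mm of the blue stop's face and at rest, and the board still stands within 12 mm of where it was (y of stop_face in the frame of jaw_back below 0.006 m and velocity of joint jaw between -0.005 and 0.005 m/s and distance of board from where it was at the start of the episode below 0.012 m and angle between board's own z axis and vertical below 0.1 rad and linear speed of board below 0.01 m/s); the robot touches nothing.
It fails at once if the board is lifted, tipped or shoved (more than 15 mm, or 0.15 rad) (distance of board from where it was at the start of the episode above 0.015 m or angle between board's own z axis and vertical above 0.15 rad).
It fails at once if another thing on the desk is moved more than 30 mm, lifted or tipped (distance of any of camera, stick, spacer, driver, mug, pot from where it was at the start of the episode above 0.03 m or angle between any of camera, stick, spacer, driver, mug, pot's own z axis and vertical above 0.4 rad).
It also fails if it takes over 32 s, if anything falls off the work surface, if the arm or the gripper's body presses on something with over 40 N, if the wrist force passes 120 N, or if a joint passes its speed limit or range.

## Working session

There is one attempt and no reset: what is moved stays moved. The work goes in short steps, Python scripts to look and compute and a shell command to move; the robot and the scene stay as the last step left them, time stands still between calls to the robot, and variables do not carry over. Pictures are saved under pics/ and viewed, at most 10 in all, crops included, and the job is handed in when it is done.

```bash
ls; mkdir -p pics
python3 - <<'E'
from cell import arm
import cv2,numpy as np,pickle
d={}
for n in ("scene","side","wrist"):
    s=arm.observe(); c=arm.camera(n); d[n]=c; cv2.imwrite(f"pics/{n}0.png",c["frame"][:,:,::-1])
d["s"]=s; pickle.dump(d,open("d0.pkl","wb"))
print(s["tcp_pos"],s["orientation"],s["clock"])
for n in("scene","side"):print(d[n]["mtx"],d[n]["T"].round(3))
print(d["wrist"]["tool_from_camera"])
E
```

```text
pics
[5.74525266e-01 1.20411808e-04 2.13051098e-01] [ 7.07102407e-01  7.07110775e-01 -3.96621057e-04 -6.16635371e-04] 0.1
[[389.85630553   0.         316.42120386]
 [  0.         389.85630553 202.16442841]
 [  0.           0.           1.        ]] [[-0.721  0.445 -0.532  1.055]
 [ 0.693  0.478 -0.54   0.522]
 [ 0.014 -0.758 -0.653  0.722]
 [ 0.     0.     0.     1.   ]]
[[384.90948472   0.         319.95619033]
 [  0.         384.90948472 198.25117895]
 [  0.           0.           1.        ]] [[ 0.733 -0.516  0.443  0.072]
 [-0.68  -0.548  0.487 -0.509]
 [-0.008 -0.658 -0.753  0.849]
 [ 0.     0.     0.     1.   ]]
[[-1.30465623e-03 -9.65332978e-01 -2.61018274e-01  6.65451048e-02]
 [ 9.99998928e-01 -1.43300304e-03  3.01397537e-04  1.09437083e-03]
 [-6.64988963e-04 -2.61017601e-01  9.65333813e-01 -1.70052977e-01]
 [ 0.00000000e+00  0.00000000e+00  0.00000000e+00  1.00000000e+00]]
```

View pics/scene0.png

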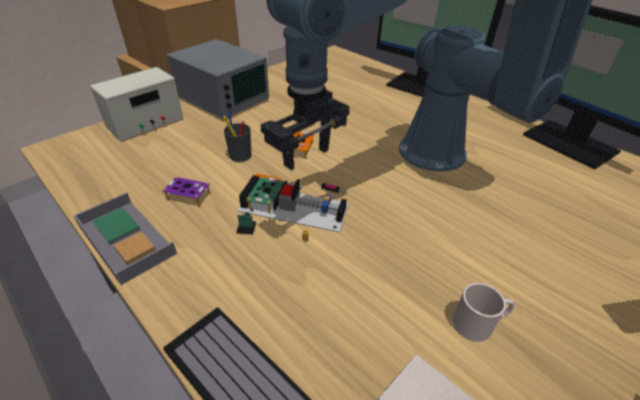

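View pics/side0.png

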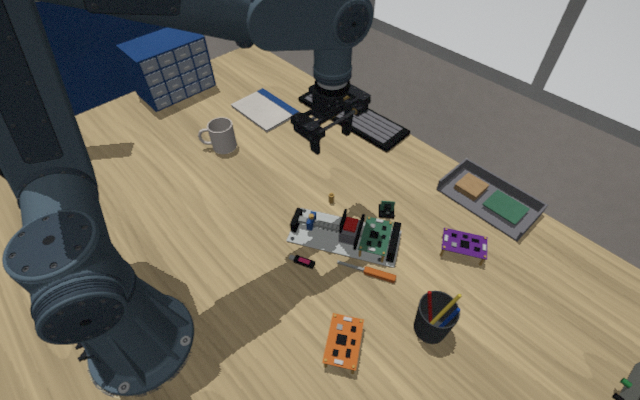

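The scene view shows the holder with the red pad near (288,192), the blue stop at (325,205) and the green board at (265,190). In the side view they are at (351,226), (310,220) and (378,237). Board-shaped look-alikes in the side view are purple (465,243), orange (345,342) and the green piece in the tray (505,208). The green board on standoffs between the jaws is the one meant. Next I'll measure it and enlarge it.

```bash
cat > h.py <<'E'
import cv2,numpy as np
def plane(c,u,v,z):
    T=c["T"];d=T[:3,:3]@np.linalg.inv(c["mtx"])@[u,v,1];o=T[:3,3];return o+d*(z-o[2])/d[2]
def blobs(fr,kind,box):
    x0,y0,x1,y1=box;h=cv2.cvtColor(fr,cv2.COLOR_RGB2HSV)[y0:y1,x0:x1];H,S,V=[h[...,i].astype(int) for i in range(3)]
    m={"red":((H<6)|(H>174))&(S>150)&(V>70),"blue":(H>100)&(H<125)&(S>120)&(V>60),"green":(H>60)&(H<90)&(S>70)&(V>40)}[kind]
    n,l,st,ce=cv2.connectedComponentsWithStats(m.astype(np.uint8))
    return [(int(st[i,4]),(ce[i]+[x0,y0]).round(1)) for i in range(1,n) if st[i,4]>8]
E
python3 - <<'E'
import pickle,cv2,numpy as np
from h import *
d=pickle.load(open("d0.pkl","rb"))
for n,b in(("scene",(225,165,360,245)),("side",(280,190,410,275))):
    for k,z in(("red",.064),("blue",.047),("green",.042)):
        for a,c in blobs(d[n]["frame"],k,b): print(n,k,a,c,plane(d[n],*c,z).round(4))
a=d["scene"]["frame"][165:245,225:360];b=d["side"]["frame"][190:270,280:415]
im=cv2.resize(np.hstack([a,b]),None,fx=2.9,fy=2.9,interpolation=cv2.INTER_CUBIC)
cv2.imwrite("pics/crop.png",im[:,:,::-1]);cv2.imwrite
E
```

```text
scene red 103 [286.5 189.7] [ 0.542  -0.1137  0.064 ]
scene blue 55 [324.5 206.2] [ 0.5006 -0.01    0.047 ]
scene green 461 [264.3 190.1] [ 0.5709 -0.1754  0.042 ]
scene green 142 [245.5 220.8] [ 0.6818 -0.1104  0.042 ]
side red 160 [350.2 223.9] [ 0.5316 -0.1181  0.064 ]
side blue 11 [313.9 213.2] [ 0.4965 -0.018   0.047 ]
side blue 53 [309.3 223.8] [ 0.4637 -0.0361  0.047 ]
side green 66 [386.5 204.6] [ 0.6646 -0.1288  0.042 ]
side green 654 [375.7 236. ] [ 0.5641 -0.179   0.042 ]
```

View pics/crop.png

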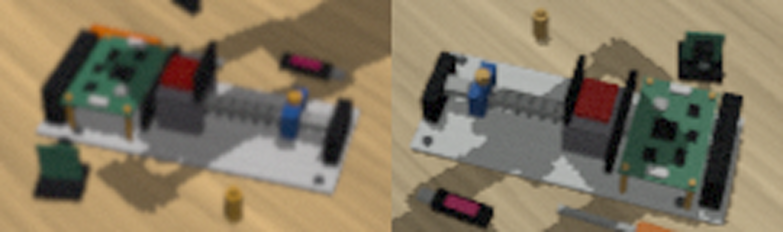

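View pics/wrist0.png

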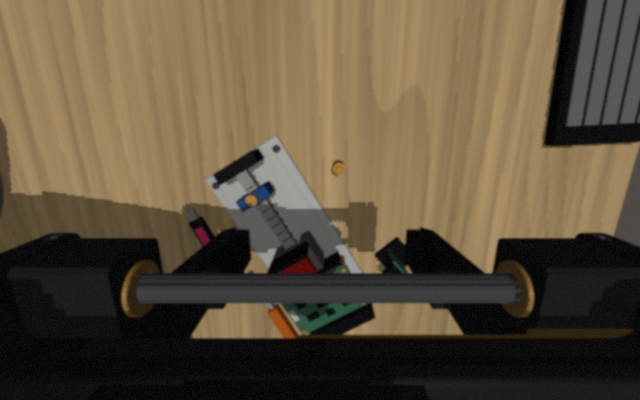

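The crop confirms the green board on brass standoffs stands between the black jaws, with the red pad and grey jaw beside it. The wrist view shows the blue stop at (255,196), the red pad at (298,262) and the base's right edge from (278,137) to (372,300). I'll get the holder axis from all three views.

```bash
cat >> h.py <<'E'
from scipy.spatial.transform import Rotation as R
def wristT(s,c,mtx=None):
    T=np.eye(4);T[:3,:3]=R.from_quat(s["orientation"]).as_matrix();T[:3,3]=s["tcp_pos"]
    return dict(mtx=c["mtx"],T=T@c["tool_from_camera"],frame=c["frame"])
E
python3 - <<'E'
import pickle
from h import *
d=pickle.load(open("d0.pkl","rb"));w=wristT(d["s"],d["wrist"])
p=[plane(w,u,v,.006) for u,v in((279,140),(343,247),(207,180),(273,138))]
for q in p:print(q.round(4))
e=p[0]-p[1];print("edge ang",np.degrees(np.arctan2(e[1],e[0])));e=p[3]-p[2];print("end edge len",np.linalg.norm(e),np.degrees(np.arctan2(e[1],e[0])))
for k,z in(("red",.064),("blue",.051)):
    for a,c in blobs(w["frame"],k,(180,120,380,340)):print(k,a,c,plane(w,*c,z).round(4))
def tri(pa,pb):
    A=[];b=[]
    for n,(u,v) in(("scene",pa),("side",pb)):
        T=d[n]["T"];x=T[:3,:3]@np.linalg.inv(d[n]["mtx"])@[u,v,1];x/=np.linalg.norm(x);P=np.eye(3)-np.outer(x,x);A.append(P);b.append(P@T[:3,3])
    return np.linalg.lstsq(np.vstack(A),np.hstack(b),rcond=None)[0].round(4)
k=2.9
f=lambda x,y:(225+x/k,165+y/k); g=lambda x,y:(280+(x-391.5)/k,190+y/k)
print("red",tri((286.5,189.7),(350.2,223.9)))
print("screw",tri(f(295,96),g(484,74)))
print("pot",plane(d["side"],432,335,0),"mug",plane(d["side"],224,150,0))
E
```

```text
[0.5113 0.0439 0.006 ]
[ 0.5984 -0.1109  0.006 ]
[ 0.4094 -0.0101  0.006 ]
[0.5034 0.0466 0.006 ]
edge ang 119.36801351675432
end edge len 0.10981406792837695 31.05841834888874
red 270 [300.5 267.5] [ 0.5412 -0.112   0.064 ]
blue 160 [262.  192.6] [ 0.4951 -0.0168  0.051 ]
blue 75 [242.1 203.8] [ 0.4695 -0.0311  0.051 ]
red [ 0.5364 -0.117   0.0588]
screw [ 0.4816 -0.0238  0.0553]
pot [ 0.47866957 -0.42817478  0.        ] mug [0.48520934 0.41281762 0.        ]
```

```bash
python3 -m handwheel '[-0.05,-0.15,0,0.1, -0.1,-0.3,0,0.2, -0.154,-0.464,-0.1,0.3, -0.154,-0.464,-0.25,0.35, -0.154,-0.464,-0.412,0.35, -0.154,-0.464,-0.412,0.35, -0.154,-0.464,-0.412,0.35, -0.154,-0.464,-0.412,0.35]' -1 10
python3 - <<'E'
from cell import arm
import cv2,pickle
s=arm.observe();print(s["tcp_pos"],s["orientation"],s["opening"],s["wrist_force"])
d={"s":s}
for n in("wrist","side"):d[n]=arm.camera(n)
pickle.dump(d,open("d1.pkl","wb"))
cv2.imwrite("pics/w1.png",d["wrist"]["frame"][:,:,::-1])
cv2.imwrite("pics/s1.png",cv2.resize(d["side"]["frame"][170:270,270:420,::-1],None,fx=5,fy=5,interpolation=2))
E
```

```text
clock: 0.95
tcp_pos: [0.5381, -0.1163, 0.1131]
orientation: [0.499, 0.866, 0.0, 0.002]
wrist_force: [0.1, 0.3, 0.2]
opening: 0.026
grasp_force: 0.0
[ 0.53810179 -0.11631681  0.1131126 ] [4.99205642e-01 8.66481945e-01 1.72058240e-04 1.65416202e-03] 0.026030191921829864 [0.11185022 0.26670904 0.15375031]
```

View pics/w1.png

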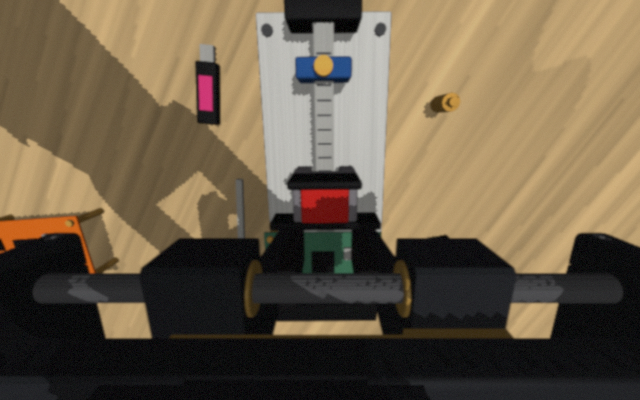

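View pics/s1.png

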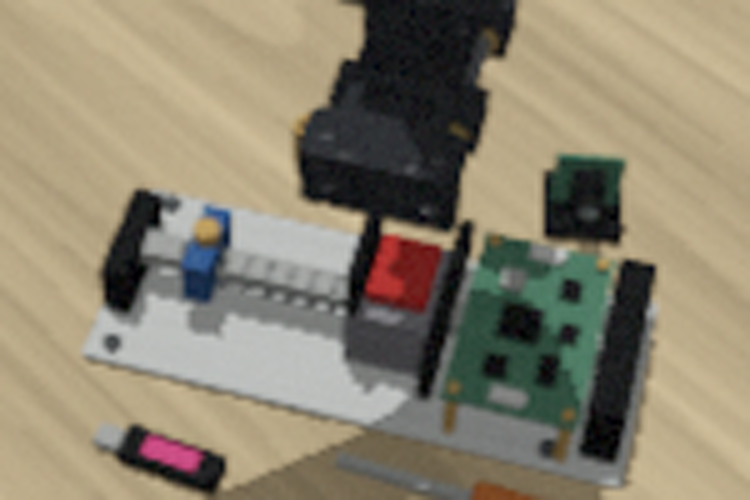

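The view is well aligned with the holder axis. The red patch is at (325,205) with its front edge near row 223, the rest's top at rows 170–185, and the stop at (323,68).

Run:
```python
import pickle
from h import *
d=pickle.load(open("d1.pkl","rb"));s=d["s"];w=wristT(s,d["wrist"]);t=s["tcp_pos"]
h=np.array([-.5,.866,0]);x=np.array([.866,.5,0])
def rel(c,u,v,z):
    p=plane(c,u,v,z);return p.round(4),"hx %.1f hy %.1f mm"%((p-t)@x*1e3,(p-t)@h*1e3)
H=cv2.cvtColor(w["frame"],cv2.COLOR_RGB2HSV);m=((H[...,0]<6)|(H[...,0]>174))&(H[...,1]>150)&(H[...,2]>60);m[:170]=0;m[240:]=0;m[:,:280]=0;m[:,370:]=0
r=np.argwhere(m);print("rows",r[:,0].min(),r[:,0].max())
for v in(200,210,218):
    c=np.where(m[v])[0];print(v,c.min(),c.max(),*[rel(w,u,v,.064)[1] for u in(c.min(),c.max())])
vm=r[:,0].max()
print("front edge(-16)",rel(w,325,vm+.5,.064))
print("screw",rel(w,323,65,.059),"stop near edge top",rel(w,323,81,.051), "rest back top?",rel(w,325,169,.084))
for n,k,b in(("side","red",(280,190,410,275)),):
    for a,c in blobs(d[n]["frame"],k,b):print(a,c,rel(d[n],*c,.064))
e=[plane(w,u,v,.006) for u,v in((258,20),(268,200),(390,15),(385,200))]
for i in(0,2):
    q=e[i]-e[i+1];print("ang",np.degrees(np.arctan2(q[1],q[0])))
```

```text
rows 189 222
200 301 347 hx -20.6 hy 4.4 mm hx 17.0 hy 4.4 mm
210 302 348 hx -20.0 hy -4.2 mm hx 18.0 hy -4.2 mm
218 302 347 hx -20.2 hy -11.1 mm hx 17.3 hy -11.2 mm
front edge(-16) (array([ 0.5448, -0.1299,  0.064 ]), 'hx -1.0 hy -15.1 mm')
screw (array([ 0.4828, -0.0252,  0.059 ]), 'hx -2.3 hy 106.6 mm') stop near edge top (array([ 0.4877, -0.0339,  0.051 ]), 'hx -2.5 hy 96.6 mm') rest back top? (array([ 0.5207, -0.0879,  0.084 ]), 'hx -0.9 hy 33.3 mm')
164 [350.1 224. ] (array([ 0.5311, -0.1181,  0.064 ]), 'hx -6.9 hy 1.9 mm')
ang 119.86826147970469
ang 121.67364535428504
```

Pad centre lies 1–2 mm from the TCP. I'll let the fingers shut and descend to just above the pad.

```bash
python3 -m handwheel '[-0.004,0.004,0,0, -0.004,0.004,0,0, -0.004,0.004,0,0, -0.004,0.004,-0.08,0, -0.004,0.004,-0.14,0, -0.004,0.004,-0.14,0, -0.004,0.004,-0.14,0]' -1 10
```

```text
clock: 1.75
tcp_pos: [0.5351, -0.1148, 0.0754]
orientation: [0.499, 0.866, -0.0, -0.001]
wrist_force: [0.4, -0.8, 0.3]
opening: 0.0005
grasp_force: 0.0
```

```bash
python3 -m handwheel '[0,0,-0.03,0, 0,0,-0.05,0, 0,0,-0.065,0, 0,0,-0.075,0, 0,0,-0.075,0, 0,0,-0.075,0]'
```

```text
clock: 2.35
tcp_pos: [0.5356, -0.115, 0.0571]
orientation: [0.499, 0.866, 0.0, 0.0]
wrist_force: [0.2, 0.1, 0.3]
opening: 0.0006
grasp_force: 0.0
```

Run:
```python
from cell import arm
import cv2,numpy as np
s=arm.observe();print(s["wrist_force"],s["tcp_pos"])
a=arm.camera("side")["frame"][170:270,270:420];b=arm.camera("scene")["frame"][140:240,230:380]
print(arm.observe()["wrist_force"])
cv2.imwrite("pics/c2.png",cv2.resize(np.vstack([a,b])[:,:,::-1],None,fx=3,fy=3,interpolation=2))
```

```text
[0.16612323 0.12299813 0.25330362] [ 0.53559525 -0.11500158  0.05713162]
[ 0.48069753 -0.11855092 -0.13599447]
```

View pics/c2.png

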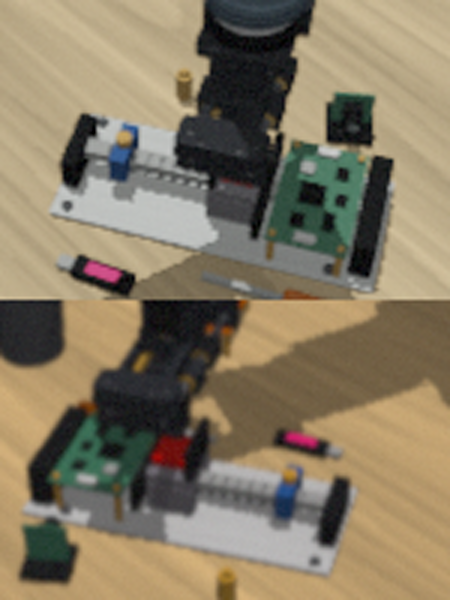

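The side crop shows the gripper over the jaw. In the scene crop the pad (170,450) is still in view with the gripper block to its left, so it's unclear whether they touch. I'll project the TCP into both views.

Run:
```python
from cell import arm
import cv2,numpy as np
from h import *
s=arm.observe();out=[]
for n,(x0,y0) in(("side",(300,130)),("scene",(230,110))):
    c=arm.camera(n);iT=np.linalg.inv(c["T"]);f=c["frame"].copy()
    im=cv2.resize(f[y0:y0+110,x0:x0+110],None,fx=3.6,fy=3.6,interpolation=2)
    hx=np.array([.866,.5,0])
    for p,col in((s["tcp_pos"],(255,255,0)),(s["tcp_pos"]+hx*.0175,(0,255,255)),(s["tcp_pos"]-hx*.0175,(0,255,255)),(s["tcp_pos"]+[0,0,.064],(255,0,255))):
        q=c["mtx"]@(iT@np.append(p,1))[:3];q=q[:2]/q[2];print(n,q.round(1))
        cv2.circle(im,tuple(int(v) for v in (q+.5-[x0,y0])*3.6),3,col,-1)
    out.append(im)
cv2.imwrite("pics/c3.png",np.hstack(out)[:,:,::-1])
```

```text
side [350.4 223.9]
side [352.  218.8]
side [348.7 229.2]
side [351.7 208.1]
scene [288.  190.4]
scene [285.9 194.3]
scene [290.1 186.6]
scene [287.2 171.3]
```

View pics/c3.png

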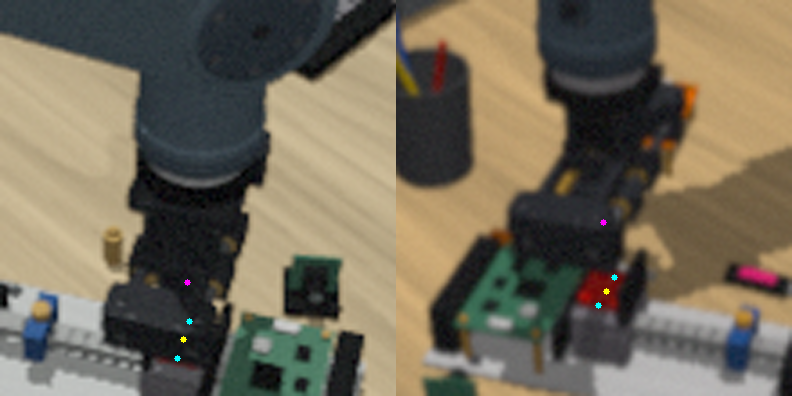

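The tips seem to sit higher than the reported TCP, which fits the near-zero force. I'll go down in small steps and watch the force.

```bash
python3 -m handwheel '[0,0,-0.01,0, 0,0,-0.01,0]'; python3 -m handwheel '[0,0,-0.01,0, 0,0,-0.01,0]'
python3 - <<'E'
import pickle
from h import *
d=pickle.load(open("d1.pkl","rb"));w=wristT(d["s"],d["wrist"])
print("base width(120)",np.linalg.norm(plane(w,259,30,.006)-plane(w,389,30,.006)))
print("cam",w["T"][:3,3],d["wrist"]["mtx"][0,0])
from cell import arm
for a,c in blobs(arm.camera("scene")["frame"],"red",(225,165,360,245)):print("scene red",a,c)
c=arm.camera("wrist")["frame"];cv2.imwrite("pics/w2.png",c[:,:,::-1])
E
```

```text
clock: 2.75
tcp_pos: [0.5353, -0.1149, 0.0543]
orientation: [0.499, 0.866, -0.0, -0.0]
wrist_force: [1.2, -0.1, 0.4]
opening: 0.0003
grasp_force: 0.0
clock: 2.95
tcp_pos: [0.5352, -0.1149, 0.0517]
orientation: [0.499, 0.866, -0.0, -0.0]
wrist_force: [-0.0, 0.2, 0.2]
opening: 0.0004
grasp_force: 0.0
base width(120) 0.11513148558945134
cam [ 0.50505818 -0.0585812   0.28298221] 278.4042530100693
scene red 89 [286.2 190.8]
```

View pics/w2.png

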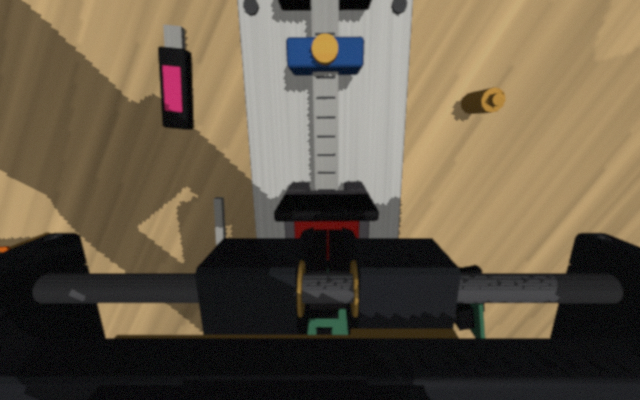

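The wrist view shows the shut fingertips at (330,235), centred on the red pad at (327,230), with no contact yet. I'll continue down.

```bash
for i in 1; do :; done; python3 -m handwheel '[0,0,-0.01,0, 0,0,-0.01,0]' | grep -E 'tcp|force'; python3 -m handwheel '[0,0,-0.01,0, 0,0,-0.01,0]'| grep -E 'tcp|force'; python3 -m handwheel '[0,0,-0.01,0, 0,0,-0.01,0]'| grep -E 'tcp|force'
```

```text
tcp_pos: [0.5353, -0.1149, 0.0493]
wrist_force: [-0.5, 0.1, -0.7]
grasp_force: 0.0
tcp_pos: [0.5353, -0.1149, 0.0467]
wrist_force: [-0.2, 0.4, 1.0]
grasp_force: 0.0
tcp_pos: [0.5353, -0.1149, 0.0442]
wrist_force: [-0.0, 0.1, -0.6]
grasp_force: 0.0
```

Run:
```python
import pickle
from h import *
from cell import arm
d=pickle.load(open("d0.pkl","rb"))
c=arm.camera("scene");f=c["frame"]
for g in(d["scene"]["frame"],f):
    print(blobs(g,"red",(270,165,310,215)),blobs(g,"blue",(310,190,340,225)))
    for u in(284,287,290):print(u,[tuple(int(q) for q in g[v,u]) for v in range(174,198,2)])
```

```text
[(103, array([286.5, 189.7]))] [(55, array([324.5, 206.2]))]
284 [(186, 156, 109), (176, 146, 102), (175, 147, 101), (139, 118, 87), (46, 51, 43), (54, 20, 13), (95, 13, 11), (110, 19, 10), (110, 18, 19), (108, 16, 11), (93, 29, 33), (74, 64, 66)]
287 [(192, 158, 110), (184, 154, 105), (178, 148, 105), (151, 127, 87), (94, 80, 66), (87, 41, 40), (110, 18, 17), (108, 21, 10), (111, 22, 12), (106, 10, 10), (96, 22, 18), (76, 50, 54)]
290 [(187, 157, 109), (191, 160, 110), (185, 155, 107), (178, 150, 107), (141, 122, 91), (95, 69, 67), (104, 10, 10), (109, 16, 10), (99, 10, 10), (99, 18, 12), (90, 10, 13), (75, 45, 43)]
[(61, array([285.4, 192. ]))] [(55, array([324.6, 206.3]))]
284 [(44, 44, 50), (46, 48, 52), (34, 36, 37), (21, 20, 25), (30, 31, 34), (33, 36, 39), (32, 29, 35), (46, 26, 23), (104, 11, 14), (125, 10, 10), (105, 27, 26), (77, 65, 71)]
287 [(46, 47, 51), (46, 48, 51), (32, 32, 38), (30, 31, 33), (29, 29, 28), (23, 27, 29), (27, 28, 31), (33, 26, 28), (90, 14, 13), (111, 17, 15), (94, 23, 14), (79, 53, 54)]
290 [(49, 50, 54), (33, 29, 32), (30, 27, 32), (15, 13, 19), (22, 25, 30), (25, 22, 27), (24, 14, 19), (33, 30, 32), (77, 27, 29), (98, 19, 12), (93, 24, 25), (75, 35, 39)]
```

Still no contact: the tip's lower edge is at row ~188.5 and the pad hasn't moved. I'll check where the tip sits over the pad across the columns.

```bash
python3 - <<'E'
import pickle
from h import *
from cell import arm
d=pickle.load(open("d0.pkl","rb"))
f=arm.camera("scene")["frame"];g=d["scene"]["frame"]
for v in(184,186,187,188,189,190,192,194):print(v,"now",f[v,276:302,0].tolist(),"\n   was",g[v,276:302,0].tolist())
E
python3 -m handwheel '[0,0,-0.01,0, 0,0,-0.01,0]'| grep -E 'tcp|force';python3 -m handwheel '[0,0,-0.01,0, 0,0,-0.01,0]'| grep -E 'tcp|force'
```

```text
184 now [30, 21, 25, 18, 29, 26, 26, 28, 36, 37, 30, 24, 28, 18, 24, 20, 27, 55, 74, 51, 27, 23, 29, 62, 100, 109] 
   was [38, 39, 41, 40, 40, 39, 32, 38, 54, 79, 83, 87, 93, 95, 95, 93, 91, 85, 66, 39, 16, 24, 25, 63, 101, 116]
186 now [18, 21, 28, 16, 29, 17, 24, 26, 30, 37, 26, 28, 29, 28, 27, 31, 28, 34, 23, 14, 16, 14, 22, 50, 79, 88] 
   was [39, 36, 40, 42, 45, 38, 40, 66, 95, 106, 110, 110, 112, 110, 104, 106, 97, 74, 41, 24, 22, 10, 25, 64, 103, 124]
187 now [28, 31, 27, 23, 24, 23, 29, 30, 33, 28, 25, 28, 27, 31, 27, 30, 40, 36, 28, 22, 10, 16, 19, 55, 78, 91] 
   was [37, 38, 42, 44, 51, 36, 57, 84, 103, 108, 111, 109, 110, 107, 107, 107, 93, 58, 31, 21, 18, 18, 24, 55, 95, 121]
188 now [37, 34, 32, 33, 31, 40, 47, 49, 46, 42, 39, 27, 28, 32, 30, 39, 42, 33, 24, 19, 10, 16, 23, 60, 90, 96] 
   was [39, 36, 41, 42, 49, 49, 74, 97, 110, 109, 110, 108, 110, 110, 109, 100, 78, 46, 26, 16, 10, 16, 21, 63, 104, 131]
189 now [39, 36, 33, 40, 41, 54, 78, 80, 80, 77, 70, 63, 50, 46, 47, 51, 40, 27, 13, 15, 24, 14, 31, 64, 96, 104] 
   was [42, 40, 44, 44, 46, 61, 90, 107, 108, 109
[... 257 characters left out ...]
, 109, 99, 77, 49, 22, 15, 13, 24, 25, 45, 97, 151, 171]
192 now [42, 35, 32, 38, 89, 131, 124, 127, 126, 114, 108, 110, 111, 111, 98, 64, 31, 12, 21, 15, 13, 35, 55, 76, 98, 105] 
   was [37, 37, 28, 41, 63, 91, 103, 107, 108, 106, 108, 106, 110, 106, 99, 60, 27, 24, 10, 19, 21, 33, 52, 100, 156, 174]
194 now [46, 35, 33, 54, 74, 96, 103, 105, 105, 94, 92, 94, 97, 97, 92, 62, 32, 23, 20, 23, 34, 56, 67, 81, 117, 140] 
   was [39, 37, 25, 43, 67, 79, 85, 89, 93, 91, 91, 96, 97, 98, 90, 64, 32, 13, 24, 23, 31, 40, 61, 105, 164, 181]
tcp_pos: [0.5353, -0.1149, 0.0418]
wrist_force: [0.1, 0.2, 0.1]
grasp_force: 0.0
tcp_pos: [0.5356, -0.115, 0.0394]
wrist_force: [-0.1, -0.1, 1.5]
grasp_force: 0.7
```

```bash
for k in 1; do python3 -m handwheel '[0,0,-0.004,0, 0,0,-0.008,0, 0,0,-0.008,0]'| grep -E 'tcp|force'; done; python3 -m handwheel '[0,0,-0.004,0, 0,0,-0.008,0, 0,0,-0.008,0]'| grep -E 'tcp|force'
python3 - <<'E'
import pickle
from h import *
from cell import arm
F=[]
f=arm.camera("scene")["frame"]
for i in range(5):
    arm.camera("scene");F.append(arm.observe()["wrist_force"])
print(np.mean(F,0),np.std(F,0))
for u in(284,287,290):print(u,[tuple(int(q) for q in f[v,u]) for v in range(184,200)])
E
```

```text
tcp_pos: [0.5356, -0.115, 0.0376]
wrist_force: [0.1, 0.0, 1.4]
grasp_force: 1.1
tcp_pos: [0.5356, -0.1151, 0.0356]
wrist_force: [-0.2, -0.7, 2.7]
grasp_force: 1.5
[-0.22691393 -0.01486902  3.0317896 ] [0.15697609 0.38540218 0.31114982]
284 [(27, 26, 29), (29, 29, 31), (31, 33, 32), (36, 40, 40), (35, 34, 39), (29, 30, 33), (34, 27, 34), (53, 25, 27), (83, 20, 12), (110, 11, 10), (116, 21, 18), (102, 39, 37), (100, 70, 76), (96, 85, 90), (78, 71, 78), (61, 57, 60)]
287 [(26, 27, 31), (25, 22, 29), (25, 30, 30), (20, 25, 28), (20, 22, 26), (22, 23, 27), (23, 23, 25), (36, 21, 23), (68, 27, 26), (94, 23, 18), (102, 13, 15), (97, 16, 15), (85, 31, 29), (79, 51, 52), (72, 64, 68), (67, 66, 71)]
290 [(21, 23, 29), (21, 20, 25), (18, 22, 28), (28, 23, 29), (26, 26, 27), (23, 22, 26), (32, 29, 33), (38, 31, 34), (57, 28, 26), (83, 20, 14), (96, 16, 10), (92, 17, 15), (81, 18, 24), (80, 48, 51), (82, 71, 78), (89, 86, 91)]
```

Contact found: 3.0 N matches the release spring at about 3.7 mm. I'll press about 4 mm more, then slide.

```bash
python3 -m handwheel '[0,0,-0.006,0, 0,0,-0.012,0, 0,0,-0.016,0, 0,0,-0.016,0]'| grep -E 'tcp|force'
python3 - <<'E'
from h import *
from cell import arm
F=[]
for i in range(4):
    f=arm.camera("scene")["frame"];F.append(arm.observe()["wrist_force"])
print(np.mean(F,0))
for u in(284,287,290):print(u,[tuple(int(q) for q in f[v,u]) for v in range(190,200)])
E
```

```text
tcp_pos: [0.5356, -0.115, 0.0316]
wrist_force: [-0.7, -0.0, 4.5]
grasp_force: 2.4
[-0.65435963 -0.44883793  4.63599276]
284 [(34, 32, 38), (30, 25, 28), (45, 21, 24), (80, 24, 22), (105, 24, 27), (107, 38, 39), (101, 67, 71), (93, 81, 88), (80, 76, 83), (65, 64, 67)]
287 [(25, 25, 26), (20, 23, 23), (33, 23, 29), (55, 16, 23), (85, 25, 22), (102, 17, 15), (96, 32, 30), (80, 52, 52), (75, 67, 70), (64, 59, 65)]
290 [(25, 29, 31), (25, 26, 29), (33, 29, 30), (57, 23, 24), (82, 20, 18), (97, 22, 18), (90, 22, 21), (79, 41, 45), (81, 69, 74), (82, 78, 83)]
```

Fully pressed at about 7.5 mm. Sliding along holder +y, 20 mm first.

```bash
python3 -m handwheel '[-0.008,0.014,0,0, -0.016,0.028,0,0, -0.024,0.042,0,0, -0.032,0.055,0,0, -0.04,0.069,0,0, -0.04,0.069,0,0]'| grep -E 'tcp|force'
python3 - <<'E'
from h import *
from cell import arm
F=[]
for i in range(3):
    c=arm.camera("scene");F.append(arm.observe()["wrist_force"])
print(np.mean(F,0),blobs(c["frame"],"red",(260,165,330,225)))
E
```

```text
tcp_pos: [0.5249, -0.0968, 0.0314]
wrist_force: [-0.8, -0.4, 4.1]
grasp_force: 2.4
[-0.45614292  0.84770575  4.83996171] [(26, array([293.5, 196.1]))]
```

```bash
python3 -m handwheel '[-0.01,0.017,0,0, -0.02,0.035,0,0, -0.03,0.052,0,0, -0.04,0.069,0,0, -0.05,0.087,0,0, -0.06,0.104,0,0, -0.07,0.121,0,0, -0.07,0.121,0,0]'| grep -E 'tcp|force'
python3 - <<'E'
from h import *
from cell import arm
F=[]
for i in range(3):
    c=arm.camera("scene");F.append(arm.observe()["wrist_force"])
print(np.mean(F,0),blobs(c["frame"],"red",(260,165,345,225)))
w=arm.camera("wrist")["frame"];cv2.imwrite("pics/w3.png",w[:,:,::-1])
E
```

```text
tcp_pos: [0.5072, -0.0664, 0.0313]
wrist_force: [-1.5, -0.7, 5.5]
grasp_force: 2.5
[-2.35308387  1.5191031   5.16096423] [(26, array([306.2, 198.5]))]
```

View pics/w3.png

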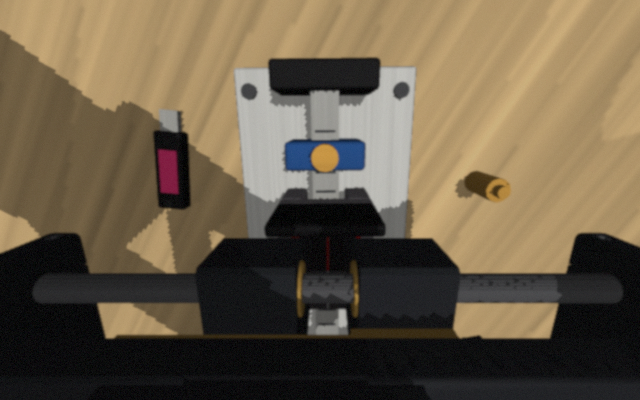

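The wrist view shows the jaw's back at row ~190 and the stop's face at row ~170, with a gap of roughly 15–20 mm. I'll go on carefully.

```bash
python3 -m handwheel '[-0.007,0.012,0,0, -0.014,0.024,0,0, -0.02,0.035,0,0, -0.026,0.045,0,0, -0.026,0.045,0,0]'| grep -E 'tcp|force'; python3 -m handwheel '[-0.004,0.007,0,0, -0.008,0.014,0,0, -0.008,0.014,0,0]'| grep -E 'tcp|force'
cat > gap.py <<'E'
from h import *
from cell import arm
F=[]
for i in range(3):
    c=arm.camera("wrist");F.append(arm.observe()["wrist_force"])
f=c["frame"];F=np.mean(F,0);print(F.round(2),"along",(-.5*F[0]+.866*F[1]).round(2))
for u in(316,325,333):print(u,[tuple(int(q) for q in f[v,u]) for v in range(150,212,3)])
print([f[v,292:300].mean(0).astype(int).tolist() for v in range(150,225,3)])
E
python3 gap.py
```

```text
tcp_pos: [0.5013, -0.0558, 0.0316]
wrist_force: [-0.5, -0.7, 4.7]
grasp_force: 2.4
tcp_pos: [0.4994, -0.0524, 0.0315]
wrist_force: [-0.6, -1.3, 4.6]
grasp_force: 2.4
[-0.34 -0.81  4.88] along -0.53
316 [(154, 152, 146), (154, 154, 148), (144, 145, 139), (89, 90, 88), (152, 152, 146), (150, 148, 144), (41, 51, 67), (23, 48, 82), (39, 69, 118), (105, 83, 61), (186, 139, 64), (193, 144, 66), (194, 145, 66), (192, 145, 68), (187, 140, 62), (182, 138, 65), (143, 111, 66), (49, 46, 46), (28, 26, 28), (0, 1, 7), (15, 18, 12)]
325 [(155, 154, 149), (154, 154, 148), (145, 143, 140), (93, 95, 93), (153, 152, 148), (149, 148, 144), (42, 50, 66), (31, 49, 80), (84, 65, 43), (191, 143, 66), (192, 145, 68), (191, 145, 66), (191, 143, 65), (190, 141, 65), (188, 142, 66), (182, 136, 62), (181, 136, 62), (130, 101, 57), (20, 23, 23), (7, 8, 7), (8, 6, 6)]
333 [(153, 153, 147), (151, 151, 144), (145, 144, 138), (100, 99, 97), (150, 150, 144), (150, 148, 146), (35, 43, 60), (28, 50, 87), (41, 71, 123), (86, 73, 68), (172, 130, 61), (190, 144, 67), (193, 145, 68), (189, 142, 65), (187, 140, 65), (179, 135, 66), (123, 98, 63), (47, 46, 47), (27, 25, 28), (1, 3, 5), (12, 14, 14)]
[[187, 186, 181], [187, 186, 180], [187, 186, 181], [187, 186, 181], [181, 181, 176], [57, 64, 77], [15, 30, 54], [25, 48, 83], [36, 72, 124], [37, 76, 130], [37, 74, 129], [38, 75, 129], [37, 73, 127], [37, 74, 127], [37, 72, 125], [37, 72, 123], [43, 55, 81], [45, 44, 45], [30, 29, 31], [4, 4, 4], [7, 7, 6], [6, 6, 5], [4, 6, 6], [6, 5, 7], [6, 6, 6]]
```

The gap in the wrist view is nearly closed. I'll push in small steps until the force rises against the stop.

```bash
for r in 1; do python3 -m handwheel '[-0.004,0.007,0,0, -0.008,0.014,0,0, -0.008,0.014,0,0]'| grep -E 'tcp|t_force'; done; python3 -m handwheel '[-0.004,0.007,0,0, -0.008,0.014,0,0, -0.008,0.014,0,0]'| grep -E 'tcp|t_force';python3 gap.py
```

```text
tcp_pos: [0.4976, -0.0492, 0.0317]
wrist_force: [0.4, -2.1, 5.2]
tcp_pos: [0.496, -0.0457, 0.0318]
wrist_force: [2.6, -3.3, 5.2]
[ 2.61 -2.76  5.27] along -3.7
316 [(154, 153, 148), (149, 150, 145), (153, 151, 146), (149, 148, 144), (151, 150, 144), (148, 148, 141), (147, 147, 142), (86, 86, 85), (147, 148, 142), (146, 145, 141), (49, 59, 71), (22, 37, 60), (32, 63, 110), (64, 60, 70), (164, 122, 58), (186, 140, 66), (188, 140, 65), (186, 139, 65), (184, 140, 64), (181, 134, 62), (170, 127, 60)]
325 [(148, 148, 143), (149, 148, 143), (151, 151, 147), (152, 151, 145), (151, 150, 144), (150, 149, 144), (147, 146, 140), (84, 85, 83), (148, 147, 143), (147, 146, 142), (48, 55, 68), (16, 32, 60), (58, 61, 77), (121, 89, 41), (188, 142, 66), (185, 139, 65), (188, 141, 65), (184, 138, 65), (184, 137, 65), (176, 133, 61), (115, 86, 40)]
333 [(148, 148, 142), (147, 148, 142), (148, 147, 145), (148, 148, 143), (147, 147, 142), (149, 148, 142), (144, 144, 138), (102, 102, 98), (148, 148, 141), (145, 142, 139), (40, 49, 63), (15, 33, 61), (34, 65, 114), (49, 71, 113), (99, 78, 55), (169, 126, 58), (185, 139, 64), (185, 138, 63), (181, 136, 62), (172, 131, 61), (79, 63, 41)]
[[183, 182, 178], [184, 184, 179], [183, 182, 177], [183, 183, 178], [183, 182, 177], [184, 183, 177], [184, 183, 178], [183, 183, 177], [155, 155, 152], [31, 42, 59], [14, 28, 52], [18, 34, 59], [33, 64, 111], [37, 74, 128], [36, 73, 126], [37, 72, 125], [36, 72, 125], [36, 72, 124], [36, 71, 123], [36, 71, 121], [27, 50, 86], [6, 6, 9], [5, 5, 6], [5, 6, 5], [7, 8, 8]]
```

```bash
python3 -m handwheel '[-0.004,0.007,0,0, -0.008,0.014,0,0, -0.008,0.014,0,0]'| grep -E 'tcp|t_force';python3 -m handwheel '[-0.004,0.007,0,0, -0.008,0.014,0,0, -0.008,0.014,0,0]'| grep -E 'tcp|t_force'; python3 gap.py | sed -n '1p;5p'
```

```text
tcp_pos: [0.4961, -0.0457, 0.032]
wrist_force: [8.6, -17.7, -6.4]
tcp_pos: [0.4962, -0.0457, 0.0322]
wrist_force: [15.2, -32.8, -18.0]
[ 14.96 -31.64 -16.86] along -34.88
[[183, 184, 178], [184, 184, 178], [184, 183, 178], [185, 184, 179], [184, 183, 178], [184, 183, 178], [183, 183, 178], [184, 183, 178], [137, 138, 135], [20, 34, 55], [14, 30, 54], [11, 31, 56], [31, 63, 108], [37, 74, 127], [37, 74, 127], [37, 74, 127], [37, 73, 126], [36, 72, 125], [36, 71, 123], [35, 69, 121], [29, 54, 91], [8, 8, 11], [5, 7, 7], [7, 7, 7], [5, 6, 6]]
```

The TCP is stopped dead at 35 N, so the jaw is against the stop. I'll relax the push, then lift straight up.

```bash
python3 -m handwheel '[0.008,-0.014,0,0, 0.016,-0.028,0,0, 0.016,-0.028,0,0]'| grep -E 'tcp|t_force';python3 -m handwheel '[0,0,0.02,0, 0,0,0.05,0, 0,0,0.1,0, 0,0,0.2,0, 0,0,0.35,0, 0,0,0.5,0, 0,0,0.5,0]'| grep -E 'tcp|t_force'
python3 - <<'E'
import pickle
from h import *
from cell import arm
d=pickle.load(open("d0.pkl","rb"))
h=np.array([-.5,.866,0])
for i in range(2):
  s=arm.observe();w=wristT(s,arm.camera("wrist"))
  for n,c in(("wrist",w),("side",arm.camera("side")),("scene",arm.camera("scene"))):
    b=(150,60,450,330) if n=="wrist" else (280,190,410,275) if n=="side" else (225,165,360,245)
    for k,z in(("red",.064),("blue",.051),("green",.042)):print(n,k,[(a,q.tolist(),plane(c,*q,z)[:2].round(3).tolist()) for a,q in blobs(c["frame"],k,b) if a>40])
  break
E
```

```text
tcp_pos: [0.4958, -0.0459, 0.0315]
wrist_force: [3.0, -2.6, 3.7]
tcp_pos: [0.4972, -0.0455, 0.1606]
wrist_force: [0.2, -0.3, 0.2]
wrist red [(1105, [324.0, 198.2], [0.499, -0.053])]
wrist blue [(233, [309.6, 162.9], [0.47, -0.031]), (220, [337.2, 162.4], [0.494, -0.017])]
wrist green [(685, [327.4, 319.5], [0.582, -0.189])]
side red [(159, [322.2, 217.7], [0.493, -0.054])]
side blue [(43, [308.8, 223.8], [0.461, -0.038])]
side green [(70, [386.4, 204.9], [0.664, -0.129]), (673, [375.7, 236.1], [0.564, -0.179])]
scene red [(122, [313.6, 194.9], [0.504, -0.048])]
scene blue [(63, [324.2, 206.0], [0.504, -0.008])]
scene green [(471, [264.2, 189.8], [0.57, -0.177]), (141, [245.5, 220.8], [0.682, -0.11])]
```

```bash
python3 -c "
from cell import arm
print(arm.observe()['joint_vel'].__repr__()); print(arm.job_done())"
```

```text
array([-0.0028185 ,  0.01926917,  0.0100927 , -0.00269714, -0.00321555,
        0.00016444])
the job is handed in; nothing more can be done
None
```

I pressed the release pad and slid the jaw back about 75 mm to the blue stop, then lifted the gripper clear; the board had not moved in the camera views, and the job is handed in (no verdict was returned).

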